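# Find the hidden release notch on the dowel rack and press it

### The arm

A 6-joint arm with a two-finger parallel gripper is mounted at the origin on the work surface. World frame = base frame: x ahead of the robot, y to its left, z up, the work surface at z = 0. Lengths are in m, angles in degrees, forces in N, time in s.
With the tool pointing down it reaches from about 0.25 to 0.725 m from the base axis. Payload 9.7 kg.
Tool frame: the origin (TCP) lies at the very end of the fingers, on their centre line; the grasp point (between the pads) lies 19 mm behind it; z points along the fingers, y is the line along which they close (so a half turn about z gives the same grasp; the last joint's range is limited). The gripper opens to 85 mm and grips with 20 to 120 N. Pads are 22 mm wide; open, the fingers measure 114 mm over their backs; the gripper's body (76 mm by 85 mm) begins 54 mm behind the grasp point. The pads swing forward as they close: fully open they stand 13 mm farther back than shut.
Start: joints at [-74.255, 4.979, 10.078, 95.1, 0, 90], TCP at [0.149, -0.529, 0.231] pointing down, gripper open.
Joint ranges: [-179.16, 179.16], [-48.56, 103.87], [-65.8, 70.77], [-126.05, 130.52], [-82.76, 87.17], [-180, 180]. Speed limits (degrees/s): [127.2, 127.2, 147.25, 180, 180, 180].

### API

Orientations are given as [roll, pitch, yaw] about the fixed x, y, z axes, in that order (R = Rz(yaw) Ry(pitch) Rx(roll)).
In Python, from workcell import bot gives the robot as it stands.
- The arm moves only by the tool arm_command, never from a script. Its argument "series" is a list of rows, each a list of 4 numbers: the shift along the tool's x, y, z in m, then the turn about the tool's z in rad. A call has exactly 5 rows; each row is the pose to reach, as a shift and turn from the pose commanded when the call began, along the tool's axes at that moment; what a row does not reach only later rows make up. A row lasts 1/10 s, in which the tool goes at most 50 mm and 8.59 degrees, less where a joint would pass 70% of its speed; a pose out of reach is approached as far as the arm can. A call with a gripper value outside its range is refused whole. "hand" is the finger opening in m, from 0 to 0.0854, set as the call begins (left out, the last holds). The fingers move at their own pace and stop on an object; "grip_force" is the grip in N (left out, the last holds). Time passes only in rows, so rows that repeat a pose let the fingers close, or fill a call up. It gives the time, the measured TCP pose, the force, the opening and the grip force at its end, in the units of the state.
- bot.get_obs(): the state, without advancing time (a new reading comes with each control period).
- bot.camera(name): name is "scene" or "top"; returns a dict with "color" (384x512x3 uint8, blue, green, red), "camera_matrix" (3x3 intrinsics, pixels), "xyz" and "orientation" of the camera in the world. Camera axes: x right, y up, looking along -z (the intrinsics and any distortion apply to the point x, -y, -z); pixel columns grow to the right and rows downward; lengths in m; the calibration is good to about 2 mm. A picture is of the moment at which its call begins. There is no depth.
- bot.job_done(): hands the job in; it is judged then, once.
Trained networks look in the newest picture that a camera, given by its name, has taken for a name from the list of things; names that differ only in an ending like _2 or _b are one class to them, and where a whole thing is asked for, a point or a joint stands for the part that bears it (a point fixed in the world has none). Each returns a list of dicts, best first, with "confidence" (0 to 1); they miss things now and then, are a little off and sometimes report something else, mostly with a low value. They report only what shows in the picture. A call takes as long as a camera call.
- bot.find_in(camera, target): "location" ([column, row] in pixels, amid what is visible of it).
- bot.mark_of(camera, target): "location" ([column, row] in pixels: a listed point, or the origin of a listed thing).
The state is a dict: "time": time; "q": joint angles; "qd": joint speeds; "joint_efforts": joint torques, N m; "ee_pos": TCP position; "tcp_rot": TCP orientation; "wrist_force": force on the tool from outside, world axes, zero at the start; "torque": the same for the moment, N m; "opening": finger opening in m; "grasp_force": force on a finger pad.
Only numpy, scipy, OpenCV 4.12 (cv2) and the standard library are available. Lean on these libraries where they do the work, as an engineer would, in place of code of your own. Each camera call takes 0.05 s, during which the arm holds its last target. There are 200 camera calls.

### The job

The six-dowel lamp rack is locked by a tongue hidden in a notch somewhere along its top edge. Put a fingertip on the brass-capped end of that edge, sweep it lightly along the edge until it finds the notch, then press the tongue inside fully down so that the brass keeper slides clear, and take the hand away. Leave the lamp parts, pliers and jar where they lie.

Things in the scene. Friction and masses are not known exactly. Their poses are not given: they have to be found in the camera images.
- rack: Wooden rack of six dowels on a turquoise upstand, fixed to the table, 350 mm long along its own y, 160 mm high. Origin: on the table, below the middle of the top edge; z up, own x points out of the dowel face, away from the robot. Dowels and base reach 70 mm out in x, under 120 mm high; upstand 400 mm long. Nothing near the edge stands above 130 mm
- edge_mid (a point): Middle of the rack's top edge (rack z = 160 mm, axes as the rack). The edge is flat, level, 22 mm wide (x -11 to 11 mm), along y -175 to 175 mm; y -73 to 73 lies 0.4 mm lower. In it is one notch of the same wood, 46 mm long in y, cut right through the width, end walls upright; its centre is anywhere in y -50 to 50 mm, not given: found by touch or sight
- brass_end: Brass-capped end of the top edge, 40 mm long, 22 mm wide, flush with the wood (rack y -175 to -135 mm); origin at its middle, 10.5 mm below the top edge. The sweep starts on it and runs to the rack's +y
- plain_run: Plain 30 mm length of the same wooden top edge, between the brass end and the part where the notch may be (rack y -103 to -73 mm); origin at its middle, 10.5 mm below the top edge. The sweep crosses it
- tongue (a joint): Wooden release tongue in the notch, 40 mm long in y, 20 mm wide, flat on top: 0 = up (top 6 mm below the rack's top edge), 0.008 m = fully down at its stop (14 mm below the edge). It slides straight down against about 3 N of friction and stays where it is left; no spring
- keeper (a joint): Thin brass keeper strip on the rack's dowel side; linked to the tongue, it slides along rack +y by three times the tongue's travel, 0 to 0.024 m. Moves only by the tongue
- lantern_top: Pierced copper lantern top, dome 110 mm across and 78 mm high, loose; origin under its middle
- finial: Turned brass finial standing upright, 32 mm across, 68 mm high, loose; origin under its middle
- glass_cup: Small pink glass cup shade, 72 mm across, 65 mm high, loose; origin under its middle
- pliers: Steel round-nose pliers with red handles lying flat, 132 mm long, 10 mm high, loose; origin under the pivot, jaws to own +x
- collar: Brass collar ring lying flat, 48 mm across, 12 mm high, loose; origin under its middle
- screw_jar: Amber jar with steel lid, 56 mm across, 75 mm high, loose; origin under its middle

How it is judged (in metres and radians):
On the way, in this order (a step that is already met when the one before it is completed fails the run):
1. a fingertip touches the brass-capped end of the edge while the tongue is still up (contact force between the fingers and brass_end above 0.3 N and value of joint tongue below 0.002 m), for 0.05 s.
2. it sweeps on in touch with the plain run of the edge (contact force between the fingers and plain_run above 0.3 N and value of joint tongue below 0.002 m), for 0.05 s.
3. the tongue in the notch is pressed down by the fingers (value of joint tongue above 0.0065 m and contact force between the fingers and anything else above 0.5 N), for 0.05 s.
At the end, for the whole second after the job is handed in: The tongue stays down by at least 6.5 of its 8 mm, the keeper has slid at least 18.5 of its 24 mm, and every loose thing is within 20 mm of where it lay (value of joint tongue above 0.0065 m and value of joint keeper above 0.0185 m and distance of each of lantern_top, finial, glass_cup, pliers, collar, screw_jar from where it was at the start of the episode below 0.02 m); the robot touches nothing.
It fails at once if the fingers press on anything with more than 60 N (contact force between the fingers and anything else above 60 N).
It fails at once if a lamp part, the pliers or the jar is moved or lifted by more than 20 mm (distance of any of lantern_top, finial, glass_cup, pliers, collar, screw_jar from where it was at the start of the episode above 0.02 m).
It also fails if it takes over 64 s, if anything falls off the work surface, if the arm or the gripper's body presses on something with over 40 N, if the wrist force passes 120 N, or if a joint passes its speed limit or range.

## Working session

There is one attempt and no reset: what is moved stays moved. The work goes in short steps, Python scripts to look and compute and a tool call to move; the robot and the scene stay as the last step left them, time stands still between calls to the robot, and variables do not carry over. Pictures are saved under pics/ and viewed, at most 10 in all, crops included, and the job is handed in when it is done.

Besides the shell and the picture viewer there is one more tool, called after "Request:" as a command line: name --pt "numbers of a row" for each row, then --argument value for the rest. arm_command: Moves the arm, as the interface text tells. Its arguments: {"type":"object","properties":{"series":{"type":"array"},"hand":{"type":"number"},"grip_force":{"type":"number"}},"required":["series"]}

```bash
mkdir -p pics; cat > h.py <<'E'
import numpy as np, cv2
from workcell import bot
from scipy.spatial.transform import Rotation as R
def cam(n):
    c=bot.camera(n); return c
def Rc(c):
    o=np.array(c["orientation"],float)
    return o if o.shape==(3,3) else R.from_euler('xyz',o,degrees=True).as_matrix()
def ray(c,px,z):
    d=Rc(c)@(np.diag([1,-1,-1])@np.linalg.inv(c["camera_matrix"])@[px[0],px[1],1])
    p=np.array(c["xyz"]); return p+d*(z-p[2])/d[2]
def proj(c,P):
    v=np.diag([1,-1,-1])@Rc(c).T@(np.array(P)-c["xyz"]); u=np.array(c["camera_matrix"])@v; return u[:2]/u[2]
E
python3 - <<'E'
from h import *
o=bot.get_obs(); print({k:np.round(o[k],3) for k in ("time","ee_pos","tcp_rot","wrist_force","opening")})
ims=[]
for n in("scene","top"):
    c=cam(n); print(n,c["xyz"],c["orientation"],np.array(c["camera_matrix"]).tolist(),[k for k in c])
    cv2.imwrite(f"pics/{n}0.png",c["color"])
    for t,z in(("edge_mid",.16),("brass_end",.1495),("plain_run",.1495),("rack",0),("tongue",.154),("keeper",.15)):
        for f in ("mark_of","find_in"):
            for r in getattr(bot,f)(n,t)[:2]: print(t,f,np.round(r["location"],1),round(r["confidence"],2),ray(c,r["location"],z).round(4))
E
```

```text
{'time': np.float64(0.0), 'ee_pos': array([ 0.149, -0.529,  0.231]), 'tcp_rot': array([-1.79923e+02, -2.00000e-03,  1.57420e+01]), 'wrist_force': array([0.31 , 0.426, 0.238]), 'opening': np.float64(0.085)}
scene [1.01292394 0.60078339 0.90082319] [ 42.71545247   0.16680199 144.03799415] [[468.93712462656816, 0.0, 250.91439698354202], [0.0, 468.93712462656816, 195.9529871251045], [0.0, 0.0, 1.0]] ['color', 'camera_matrix', 'xyz', 'orientation']
edge_mid find_in [273.  199.3] 0.85 [0.5806 0.0816 0.16  ]
brass_end mark_of [222.3 131.2] 0.68 [ 0.5357 -0.1825  0.1495]
brass_end find_in [221.2 131.3] 0.56 [ 0.5382 -0.1838  0.1495]
plain_run mark_of [244.7 149.4] 0.61 [ 0.5301 -0.0939  0.1495]
plain_run find_in [239.6 144.7] 0.57 [ 0.5301 -0.1151  0.1495]
rack mark_of [262. 208.] 0.94 [ 0.5283 -0.0234  0.    ]
rack find_in [273.  198.8] 0.75 [ 0.4862 -0.032   0.    ]
rack find_in [203.9 213.3] 0.62 [ 0.6578 -0.0957  0.    ]Traceback (most recent call last):
  File "<stdin>", line 9, in <module>
ValueError: it knows: brass_end, collar, edge_mid, finial, glass_cup, lantern_top, plain_run, pliers, rack, screw_jar
```

```bash
python3 - <<'E'
from h import *
for n in("top",):
    c=cam(n); print(n,c["xyz"],c["orientation"],np.array(c["camera_matrix"]).tolist(),c["color"].shape)
    cv2.imwrite(f"pics/{n}0.png",c["color"])
    for t,z in(("edge_mid",.16),("brass_end",.1495),("plain_run",.1495),("rack",0),("lantern_top",0),("finial",0),("glass_cup",0),("pliers",0),("collar",0),("screw_jar",0)):
        for f in ("mark_of","find_in"):
            for r in getattr(bot,f)(n,t)[:2]: print(t,f,np.round(r["location"],1),round(r["confidence"],2),ray(c,r["location"],z).round(4))
a=cv2.imread("pics/top0.png");b=cv2.imread("pics/scene0.png")
cv2.imwrite("pics/t1.png",cv2.resize(a,(800,600),interpolation=cv2.INTER_CUBIC));cv2.imwrite("pics/s1.png",cv2.resize(b,(800,600),interpolation=cv2.INTER_CUBIC))
E
```

```text
top [0.51040224 0.00325863 0.99046113] [  5.31846559   0.87867116 -90.98744863] [[378.97865523965464, 0.0, 253.14225537930275], [0.0, 378.97865523965464, 185.00914113682066], [0.0, 0.0, 1.0]] (384, 512, 3)
edge_mid mark_of [310.8 250.1] 0.6 [ 0.4443 -0.1075  0.16  ]
edge_mid find_in [272.  204.9] 0.63 [ 0.5434 -0.0259  0.16  ]
brass_end mark_of [147.5 224.1] 0.74 [0.5062 0.2505 0.1495]
brass_end mark_of [336.7 202.4] 0.71 [ 0.5468 -0.1693  0.1495]
brass_end find_in [339.8 206.4] 0.75 [ 0.5379 -0.1758  0.1495]
plain_run mark_of [308.9 208.9] 0.7 [ 0.5336 -0.1075  0.1495]
plain_run find_in [311.3 210.1] 0.61 [ 0.5308 -0.1128  0.1495]
rack mark_of [266.4 217.9] 0.76 [ 0.5163 -0.0162  0.    ]
rack mark_of [389.1 181.6] 0.46 [ 0.6052 -0.3385  0.    ]
rack find_in [269.1 209.4] 0.72 [ 0.5382 -0.0237  0.    ]
lantern_top mark_of [387.9 181. ] 0.9 [ 0.6068 -0.3355  0.    ]
lantern_top find_in [389.  182.9] 0.96 [ 0.6018 -0.3381  0.    ]
finial mark_of [286.7 162.4] 0.42 [ 0.6611 -0.0726  0.    ]
finial find_in [271.9 216.5] 0.72 [ 0.5196 -0.0305  0.    ]
finial find_in [288.8 158.8] 0.55 [ 0.6705 -0.0784  0.    ]
glass_cup mark_of [220.9 165.8] 0.89 [0.6554 0.1011 0.    ]
glass_cup find_in [219.  157.5] 0.72 [0.6777 0.106  0.    ]
glass_cup find_in [254.5 198. ] 0.38 [0.5687 0.0139 0.    ]
pliers mark_of [238.1 265.5] 0.82 [ 0.3954  0.0592 -0.    ]
pliers find_in [245.9 265.5] 0.78 [ 0.3951  0.0391 -0.    ]
pliers find_in [338.4 204.4] 0.64 [ 0.548  -0.2042  0.    ]
collar mark_of [308.2 250.6] 0.73 [ 0.4304 -0.1221 -0.    ]
collar find_in [314.5 250.1] 0.76 [ 0.4314 -0.1384  0.    ]
collar find_in [267.3 195.7] 0.26 [ 0.5741 -0.0197  0.    ]
screw_jar mark_of [147.8 220. ] 0.61 [0.5162 0.2938 0.    ]
screw_jar find_in [142.1 221.7] 0.77 [0.512  0.3087 0.    ]
```

View pics/t1.png

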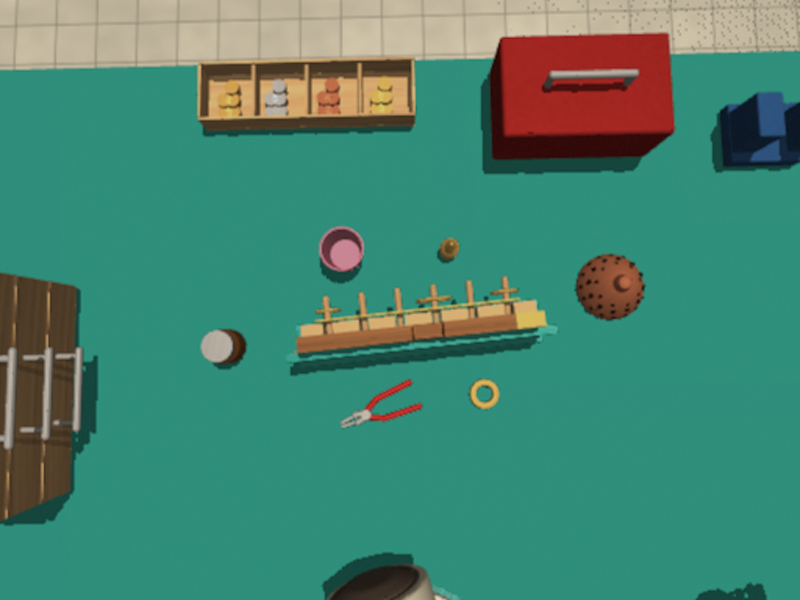

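View pics/s1.png

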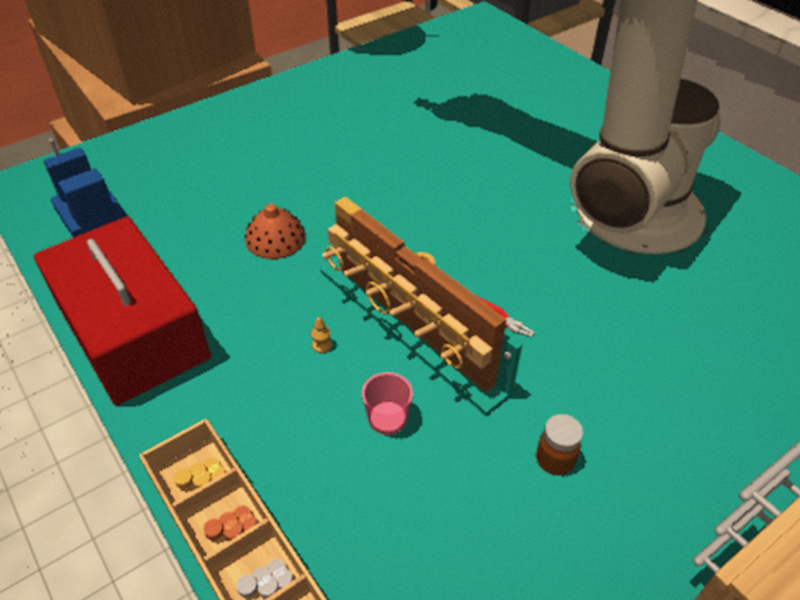

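The top view (800-wide) shows the rack's top edge running from about (298,343) to the brass end at (546,318). The notch seems to be at (413–443,330). The scene view agrees: brass end at (347,207), notch near (405,255). I'll zoom in on both for exact corners.

```bash
python3 - <<'E'
import cv2,numpy as np
a=cv2.imread("pics/top0.png")[180:236,184:362];b=cv2.imread("pics/scene0.png")[120:250,200:335]
a=cv2.resize(a,None,fx=4.49,fy=4.49,interpolation=cv2.INTER_CUBIC)  # 800x251
cv2.imwrite("pics/z1.png",a)
b=cv2.resize(b,None,fx=4.5,fy=4.5,interpolation=cv2.INTER_CUBIC);cv2.imwrite("pics/z2.png",b)
E
```

```text
(no output)
```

View pics/z1.png

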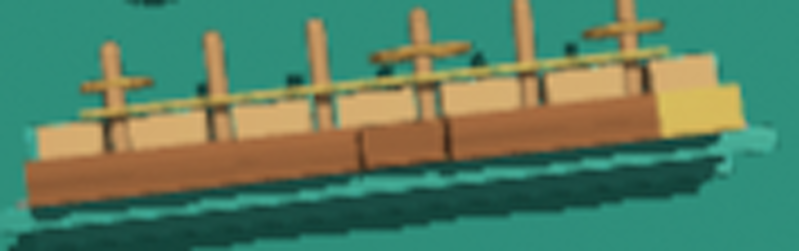

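View pics/z2.png

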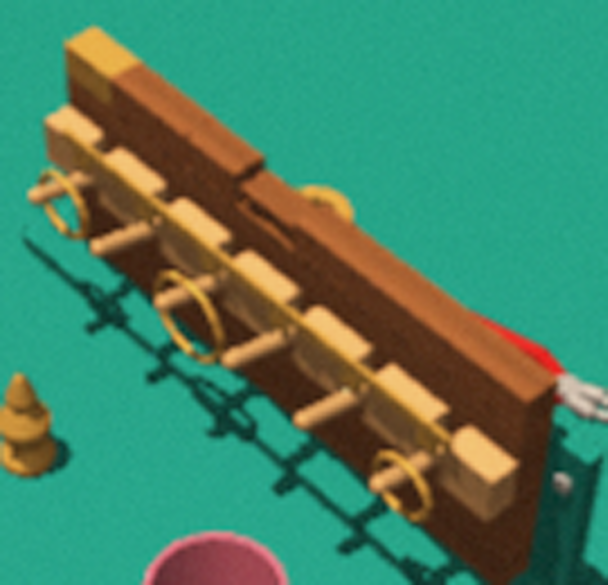

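The zoomed top crop shows the edge's centre line from (27,185) to (742,107), with notch walls at about x=360 and x=447. In the scene crop the centre line runs from (81,35) to (541,393).

```bash
python3 - <<'E'
from h import *
T=cam("top");S=cam("scene")
t=lambda x,y:((x+.5)/4.49-.5+184,(y+.5)/4.49-.5+180)
s=lambda x,y:((x+.5)/4.5-.5+200,(y+.5)/4.5-.5+120)
A,B=ray(T,t(27,185),.16),ray(T,t(742,107),.16)
C,D=ray(S,s(541,393),.16),ray(S,s(81,35),.16)
for P,Q in((A,B),(C,D)):
    d=P-Q;print(P.round(4),Q.round(4),'len',np.linalg.norm(d),'ang',np.degrees(np.arctan2(d[1],d[0])),'mid',((P+Q)/2).round(4))
M=(A+B+C+D)/4; d=A-B+C-D; d/=np.linalg.norm(d)
for p in((360,148),(447,138)): print('notch top',(ray(T,t(*p),.16)-M)@d)
for p in((251,166),(300,222)): print('notch sc',(ray(S,s(*p),.16)-M)@d)
yaw=np.degrees(np.arctan2(d[1],d[0]))-90
print('M',M,'yaw',yaw)
X=np.array([d[1],-d[0],0])
for y in(-175,-155,-135,-88,175): print(y,(M+d*y/1000).round(4))
o=bot.get_obs();print(o["q"],o["time"])
E
```

```text
[0.5119 0.155  0.16  ] [ 0.5436 -0.1936  0.16  ] len 0.3499621825927167 ang 95.20609895151694 mid [ 0.5278 -0.0193  0.16  ]
[0.5144 0.1568 0.16  ] [ 0.5436 -0.1907  0.16  ] len 0.3487709312618019 ang 94.812526789764 mid [ 0.529 -0.017  0.16 ]
notch top 0.01065051135247135
notch top -0.03195622670295328
notch sc -0.03125747408378146
notch sc 0.016318094541069497
M [ 0.52837617 -0.018134    0.16      ] yaw 5.009648367266962
-175 [ 0.5437 -0.1925  0.16  ]
-155 [ 0.5419 -0.1725  0.16  ]
-135 [ 0.5402 -0.1526  0.16  ]
-88 [ 0.5361 -0.1058  0.16  ]
175 [0.5131 0.1562 0.16  ]
[-7.42548767e+01  4.97747808e+00  1.00786529e+01  9.51022611e+01
 -2.04072194e-04  8.99990059e+01] 1.6
```

Request:
arm_command --pt "0.04 -0.02 0 0" --pt "0.08 -0.04 0 0" --pt "0.12 -0.06 0 0" --pt "0.16 -0.08 0 0" --pt "0.2 -0.1 0 0" --hand 0 --grip_force 20

```text
time: 2.1
ee_pos: [0.3156, -0.3775, 0.2314]
tcp_rot: [180.0, -0.0, 15.7]
wrist_force: [0.9, -1.6, -0.2]
opening: 0.0123
grasp_force: 0.0
```

Request:
arm_command --pt "0.04 -0.02 0 0" --pt "0.08 -0.04 0 0" --pt "0.12 -0.06 0 0" --pt "0.16 -0.08 0 0" --pt "0.2 -0.1 0 0"

```text
time: 2.6
ee_pos: [0.4811, -0.2268, 0.2315]
tcp_rot: [180.0, -0.0, 15.8]
wrist_force: [0.6, -0.0, 0.8]
opening: 0.0
grasp_force: 0.0
```

Request:
arm_command --pt "0.025 -0.012 0 -0.14" --pt "0.05 -0.024 0 -0.28" --pt "0.075 -0.0365 0 -0.42" --pt "0.075 -0.0365 0 -0.56" --pt "0.075 -0.0365 0 -0.7"

```text
time: 3.1
ee_pos: [0.5428, -0.172, 0.2309]
tcp_rot: [-180.0, 0.0, 56.3]
wrist_force: [0.6, -0.0, 0.1]
opening: 0.0001
grasp_force: 0.0
```

Request:
arm_command --pt "0 0 0 -0.14" --pt "0 0 0 -0.28" --pt "0 0 0 -0.42" --pt "0 0 0 -0.56" --pt "0 0 0 -0.684"

```text
time: 3.6
ee_pos: [0.5423, -0.1728, 0.2312]
tcp_rot: [-180.0, -0.0, 95.4]
wrist_force: [0.3, 0.5, 0.5]
opening: -0.0001
grasp_force: 0.0
```

Now I'll go down to 10 mm above the edge and check with one look.

Request:
arm_command --pt "0 0 0.02 0" --pt "0 0 0.04 0" --pt "0 0 0.055 0" --pt "0 0 0.06 0" --pt "0 0 0.061 0"

```text
time: 4.1
ee_pos: [0.542, -0.1728, 0.1699]
tcp_rot: [-180.0, -0.0, 95.0]
wrist_force: [-0.8, 0.7, 0.5]
opening: -0.0004
grasp_force: 0.0
```

```bash
python3 - <<'E'
from h import *
a=[cv2.resize(cam(n)["color"][r:r+100,c:c+130],None,fx=3,fy=3,interpolation=cv2.INTER_CUBIC) for n,r,c in(("top",160,250),("scene",90,180))]
cv2.imwrite("pics/a1.png",np.hstack(a))
o=bot.get_obs();print(o["ee_pos"],o["wrist_force"])
E
```

```text
[ 0.5424346  -0.17288956  0.17096898] [-0.18360838  0.64735827  1.58331335]
```

View pics/a1.png

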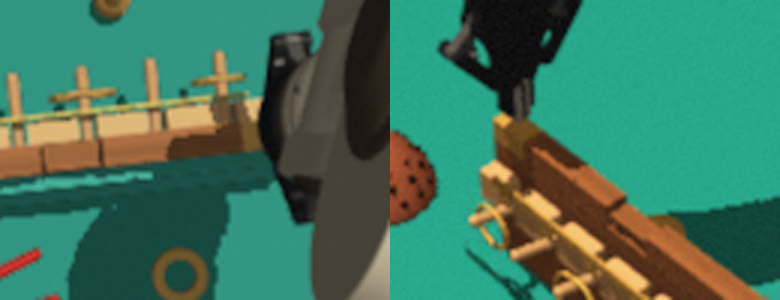

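The scene crop shows the closed fingertips right over the brass cap at about (515,112), so I'll lower them in small steps until the wrist force rises.

Request:
arm_command --pt "0 0 0.002 0" --pt "0 0 0.004 0" --pt "0 0 0.006 0" --pt "0 0 0.0075 0" --pt "0 0 0.008 0"

```text
time: 4.7
ee_pos: [0.5422, -0.1728, 0.1621]
tcp_rot: [-180.0, -0.0, 95.0]
wrist_force: [-0.7, 0.2, -0.6]
opening: -0.0001
grasp_force: 0.0
```

Request:
arm_command --pt "0 0 0.0003 0" --pt "0 0 0.0006 0" --pt "0 0 0.001 0" --pt "0 0 0.001 0" --pt "0 0 0.001 0"

```text
time: 5.2
ee_pos: [0.5422, -0.1729, 0.1613]
tcp_rot: [180.0, 0.0, 95.0]
wrist_force: [0.7, -0.4, -0.3]
opening: -0.0
grasp_force: 0.0
```

Request:
arm_command --pt "0 0 0.0003 0" --pt "0 0 0.0006 0" --pt "0 0 0.001 0" --pt "0 0 0.001 0" --pt "0 0 0.001 0"

```text
time: 5.7
ee_pos: [0.5423, -0.1728, 0.1603]
tcp_rot: [-180.0, -0.0, 95.0]
wrist_force: [0.8, -1.0, 0.1]
opening: 0.0002
grasp_force: 0.0
```

Request:
arm_command --pt "0 0 0.0002 0" --pt "0 0 0.0005 0" --pt "0 0 0.0005 0" --pt "0 0 0.0005 0" --pt "0 0 0.0005 0"

```text
time: 6.2
ee_pos: [0.5423, -0.1729, 0.1601]
tcp_rot: [180.0, 0.0, 95.0]
wrist_force: [-2.1, 0.7, 4.1]
opening: 0.0
grasp_force: 2.2
```

Request:
arm_command --pt "0 0 0.0003 0" --pt "0 0 0.0003 0" --pt "0 0 0.0003 0" --pt "0 0 0.0003 0" --pt "0 0 0.0003 0"

```text
time: 6.7
ee_pos: [0.5423, -0.1728, 0.1601]
tcp_rot: [180.0, 0.0, 95.0]
wrist_force: [-2.6, 0.4, 6.2]
opening: 0.0001
grasp_force: 3.2
```

Request:
arm_command --pt "0.005 0 0 0" --pt "0.01 0 0 0" --pt "0.016 0 0 0" --pt "0.022 0 0 0" --pt "0.028 0 0 0"

```text
time: 7.2
ee_pos: [0.5402, -0.1455, 0.1601]
tcp_rot: [179.9, 0.1, 95.0]
wrist_force: [0.6, -3.6, 5.3]
opening: -0.0001
grasp_force: 2.6
```

Request:
arm_command --pt "0.006 0 0 0" --pt "0.012 0 0 0" --pt "0.018 0 0 0" --pt "0.024 0 0 0" --pt "0.03 0 0 0"

```text
time: 7.7
ee_pos: [0.5376, -0.1156, 0.1601]
tcp_rot: [179.9, 0.1, 95.0]
wrist_force: [0.5, -4.9, 5.8]
opening: -0.0002
grasp_force: 2.6
```

Request:
arm_command --pt "0.006 0 0 0" --pt "0.012 0 0 0" --pt "0.018 0 0 0" --pt "0.024 0 0 0" --pt "0.03 0 0 0"

```text
time: 8.2
ee_pos: [0.5349, -0.0855, 0.16]
tcp_rot: [179.9, 0.1, 95.0]
wrist_force: [0.5, -3.8, 4.7]
opening: -0.0001
grasp_force: 2.4
```

Request:
arm_command --pt "0.006 0 0 0" --pt "0.012 0 0 0" --pt "0.018 0 0 0" --pt "0.024 0 0 0" --pt "0.03 0 0 0"

```text
time: 8.7
ee_pos: [0.5319, -0.055, 0.1597]
tcp_rot: [180.0, 0.0, 95.0]
wrist_force: [0.7, -4.1, 5.1]
opening: 0.0
grasp_force: 2.6
```

Request:
arm_command --pt "0.004 0 0 0" --pt "0.008 0 0 0" --pt "0.012 0 0 0" --pt "0.016 0 0 0" --pt "0.02 0 0 0"

```text
time: 9.2
ee_pos: [0.5297, -0.0346, 0.1588]
tcp_rot: [-179.9, -0.1, 95.1]
wrist_force: [0.1, 0.3, -0.5]
opening: 0.0002
grasp_force: 0.0
```

```bash
python3 -c "
from h import *
o=bot.get_obs();print(o['ee_pos'],o['wrist_force'])"
```

```text
[ 0.52967969 -0.03463349  0.15878645] [ 0.09341275  0.31949222 -0.46670052]
```

The force dropped to zero and the tip sank below the edge, so this is the notch. Next I'll centre in it, then press.

Request:
arm_command --pt "0.003 0 0 0" --pt "0.006 0 0 0" --pt "0.0075 0 0 0" --pt "0.0075 0 0.001 0" --pt "0.0075 0 0.002 0"

```text
time: 9.7
ee_pos: [0.5295, -0.0279, 0.1574]
tcp_rot: [180.0, -0.0, 95.0]
wrist_force: [-0.4, 0.1, -0.2]
opening: -0.0001
grasp_force: 0.0
```

Request:
arm_command --pt "0 0 0.001 0" --pt "0 0 0.002 0" --pt "0 0 0.003 0" --pt "0 0 0.004 0" --pt "0 0 0.005 0"

```text
time: 10.2
ee_pos: [0.5295, -0.028, 0.1528]
tcp_rot: [180.0, 0.0, 95.0]
wrist_force: [-1.9, -0.1, 2.8]
opening: -0.0002
grasp_force: 1.5
```

Contact with the tongue at about 0.154 m with roughly 3 N, as expected. I'll push it to its stop at 0.146 m.

Request:
arm_command --pt "0 0 0.001 0" --pt "0 0 0.002 0" --pt "0 0 0.003 0" --pt "0 0 0.004 0" --pt "0 0 0.005 0"

```text
time: 10.7
ee_pos: [0.5295, -0.028, 0.1474]
tcp_rot: [-180.0, 0.0, 95.0]
wrist_force: [-1.4, -1.5, 3.0]
opening: -0.0001
grasp_force: 1.5
```

Request:
arm_command --pt "0 0 0.001 0" --pt "0 0 0.002 0" --pt "0 0 0.003 0" --pt "0 0 0.003 0" --pt "0 0 0.003 0"

```text
time: 11.2
ee_pos: [0.5295, -0.028, 0.1459]
tcp_rot: [179.9, 0.0, 95.0]
wrist_force: [-4.5, -1.6, 13.8]
opening: 0.0002
grasp_force: 6.6
```

It's at the stop: z is 0.146 m and the force rose to 14 N. Now I'll retract upward and move back toward the base so I can check.

Request:
arm_command --pt "0 0 -0.005 0" --pt "0 0 -0.015 0" --pt "0 0 -0.035 0" --pt "0 0 -0.06 0" --pt "0 0 -0.09 0"

```text
time: 11.7
ee_pos: [0.5291, -0.0278, 0.2349]
tcp_rot: [-179.9, -0.0, 95.1]
wrist_force: [1.1, -0.1, 1.0]
opening: -0.0002
grasp_force: 0.0
```

Request:
arm_command --pt "-0.04 0 0 0" --pt "-0.08 0 0 0" --pt "-0.12 0 0 0" --pt "-0.16 0 0 0" --pt "-0.2 0 0 0"

```text
time: 12.2
ee_pos: [0.5471, -0.2287, 0.2347]
tcp_rot: [180.0, -0.0, 95.1]
wrist_force: [0.1, 0.2, -0.6]
opening: 0.0005
grasp_force: 0.0
```

```bash
python3 - <<'E'
from h import *
c=cam("scene");cv2.imwrite("pics/e.png",cv2.resize(c["color"][100:260,150:400],None,fx=3.2,fy=3.2,interpolation=cv2.INTER_CUBIC))
o=bot.get_obs();print(o["ee_pos"],o["wrist_force"],o["time"])
E
```

```text
[ 0.54711001 -0.2335524   0.23372436] [-3.68794383 -2.18007956 -2.1937458 ] 12.25
```

View pics/e.png

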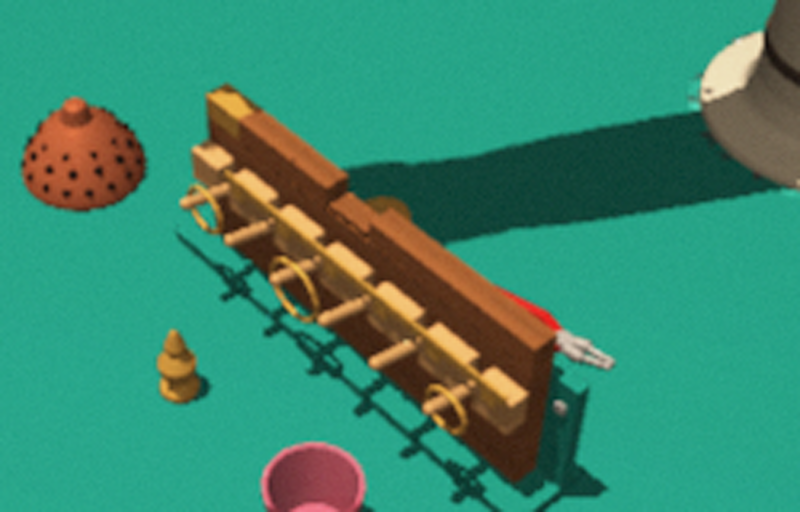

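The tongue at about (352,213) now sits deep in the notch and the brass keeper strip has moved toward +y, ending at the last block near (490,370). The loose things in view haven't moved, and the hand is clear.

```bash
python3 -c "
from workcell import bot
print(bot.job_done())"
```

```text
the job is handed in; nothing more can be done
None
```

The job is handed in: the fingertip swept from the brass end to the notch, pressed the tongue down to its stop so the keeper slid across, and the hand was taken clear; the hand-in returned no verdict.

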